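# Close up the row of kiln props against the end stop

## Robot

A 6-joint arm with a two-finger parallel gripper is mounted at the origin on the work surface. World frame = base frame: x ahead of the robot, y to its left, z up, the work surface at z = 0. Lengths are in m, angles in rad, forces in N, time in s.
With the tool pointing down it reaches from about 0.225 to 0.875 m from the base axis. Payload 3.4 kg.
Tool frame: the origin (TCP) lies at the very end of the fingers, on their centre line; the grasp point (between the pads) lies 19 mm behind it; z points along the fingers, y is the direction in which the jaws open and shut (so a half turn about z gives the same grasp; the last joint's range is limited). The gripper opens to 85 mm and grips with 20 to 120 N. Pads are 22 mm wide; open, the fingers measure 114 mm over their backs; the gripper's body (76 mm by 85 mm) begins 54 mm behind the grasp point. The pads swing forward as they close: fully open they stand 13 mm farther back than shut.
Start: joints at [0.987, 0.276, 1.505, -0, 1.361, -0.121], TCP at [0.257, 0.515, 0.2] pointing down, gripper open.
Joint ranges: [-2.89, 2.89], [-0.75, 2.08], [0.22, 2.7], [-1.18, 4.32], [0.11, 2.71], [-2.7, 2.7]. Speed limits (rad/s): [2.57, 2.57, 3.14, 3.14, 3.14, 3.14].

## Interface

Orientations are given as a unit quaternion [w, x, y, z].
In Python, from rig import manip, viewer, job gives the robot as it stands.
- The arm moves only by the shell command python3 -m crank 'ROWS' [OPENING] [FORCE]. ROWS is JSON, a list of rows, each a list of 6 numbers: the shift along the tool's x, y, z in m, then the turn, a rotation vector about the tool's x, y, z in degrees. In form: [[dx, dy, dz, rx, ry, rz], ...]. A call has 1 to 20 rows; each row is the pose to reach, as a shift and turn from the pose measured when the call began, along the tool's axes at that moment; what a row does not reach only later rows make up. A row lasts 1/8 s, in which the tool goes at most 62.5 mm and 10.7 degrees, less where a joint would pass 70% of its speed; a pose out of reach is approached as far as the arm can. A call with a gripper value outside its range is refused whole. OPENING is the opening, from 0 (shut) to 1 (fully open), set as the call begins (- or left out, the last holds). The fingers move at their own pace and stop on an object; FORCE is the grip in N (left out, the last holds). Time passes only in rows, so rows that repeat a pose let the fingers close. It gives the time, the measured TCP pose, the force and the opening at its end, in the units of the state.
- manip.get_state(): the state, without advancing time (a new reading comes with each control period).
- viewer.get_image(name): name is "scene" or "top" or "wrist"; returns a dict with "frame" (420x560x3 uint8, blue, green, red), "range_z" (420x560 float32, m along the optical axis (not along the pixel's ray), 0 where there is no reading), "intrinsics" (3x3 intrinsics, pixels), "world_from_camera" (4x4, takes a point from camera to world coordinates); the wrist camera has in their place "mount" (4x4, takes a point from camera to tool coordinates, whose origin is the TCP and whose axes are the flange's). Camera axes: x right, y up, looking along -z (the intrinsics and any distortion apply to the point x, -y, -z); pixel columns grow to the right and rows downward; lengths in m; the calibration is good to about 2 mm. A picture is of the moment at which its call begins: read the wrist's pose just before it.
- job.sign_off(): hands the job in, once; it reports no verdict.
The state is a dict: "clock": time; "qpos": joint angles; "qd": joint speeds; "effort": joint torques, N m; "position": TCP position; "ee_rot": TCP orientation; "contact_force": force on the tool from outside, world axes, zero at the start; "moment": the same for the moment, N m; "width": finger opening in m.
Only numpy, scipy, OpenCV 4.12 (cv2) and the standard library are available. Lean on these libraries where they do the work, as an engineer would, in place of code of your own. Each camera call takes 0.05 s, during which the arm holds its last target. There are 200 camera calls.

## Task

The five off-white kiln props stand in a touching row in the wooden rail, short of the blue end stop. Place the fingertips behind the last prop and push the whole row gently along the rail as one train, without opening gaps, until it is fully home against the blue stop, then draw the fingers clear. Only push: do not squeeze, lift or tip a prop, and leave the bowl, the jar and the brush alone.

Things in the scene. Friction and masses are not known exactly. Their poses are not given: they have to be found in the camera images.
- rail: Storage rail on the bench: a pale wooden board 356 mm long, 60 mm wide, 8 mm thick, with a straight batten 10 mm high along each long side (batten tops 18 mm above the bench), leaving a channel 38 mm wide whose floor is 8 mm above the bench. Fixed. Origin: centre of the underside, at bench level. Its x axis runs along the channel, y across, z up. The stop stands at one end and the sill at the other; either may be at the +x end. Inner faces 340 mm apart.
- stop: The end stop: blue upright steel plate with two bright bolts, 64 mm wide across the rail, 8 mm thick along it, 54 mm high above the bench. Fixed at one end of the rail, alike on both faces. Origin: centre of its underside, at bench level, 174 mm from the rail's origin; the face that the row must meet is 4 mm from the origin towards the rail's middle. The row starts 60 to 110 mm short of it.
- sill: Low wooden sill across the other end of the rail (the wrong end): 60 mm wide, 8 mm thick along the rail, its top 18 mm above the bench, level with the battens. Fixed. Origin: centre of its underside, at bench level.
- bowl: Terracotta-coloured bowl, 104 mm across, 55 mm high, loose on the bench beyond the rail. Origin: centre of its underside. To be left alone.
- jar: Amber glass jar with a black cap, 60 mm across, 85 mm high, loose on the bench beyond the rail. Origin: centre of its underside. To be left alone.
- brush: Glaze brush lying on the bench on the robot's side of the rail, roughly along it, at least 65 mm from the channel's middle line. To be left alone. Origin: underside, near its middle.
- prop0: Off-white ceramic kiln prop: a square tube standing upright in the channel, 34 x 34 mm, 40 mm high, about 80 g (55 to 115), loose; the row of five slides under a push of under 8 N. Origin: centre of its underside, 8 mm above the bench when it stands on the channel floor. Number 0 of five alike, in a touching row in the order 0 to 4 towards the rail's +x; either end may be nearer the stop.
- prop1: Off-white ceramic kiln prop: a square tube standing upright in the channel, 34 x 34 mm, 40 mm high, about 80 g (55 to 115), loose; the row of five slides under a push of under 8 N. Origin: centre of its underside, 8 mm above the bench when it stands on the channel floor. Number 1 of five alike, in a touching row in the order 0 to 4 towards the rail's +x; either end may be nearer the stop.
- prop2: Off-white ceramic kiln prop: a square tube standing upright in the channel, 34 x 34 mm, 40 mm high, about 80 g (55 to 115), loose; the row of five slides under a push of under 8 N. Origin: centre of its underside, 8 mm above the bench when it stands on the channel floor. Number 2 of five alike, in a touching row in the order 0 to 4 towards the rail's +x; either end may be nearer the stop.
- prop3: Off-white ceramic kiln prop: a square tube standing upright in the channel, 34 x 34 mm, 40 mm high, about 80 g (55 to 115), loose; the row of five slides under a push of under 8 N. Origin: centre of its underside, 8 mm above the bench when it stands on the channel floor. Number 3 of five alike, in a touching row in the order 0 to 4 towards the rail's +x; either end may be nearer the stop.
- prop4: Off-white ceramic kiln prop: a square tube standing upright in the channel, 34 x 34 mm, 40 mm high, about 80 g (55 to 115), loose; the row of five slides under a push of under 8 N. Origin: centre of its underside, 8 mm above the bench when it stands on the channel floor. Number 4 of five alike, in a touching row in the order 0 to 4 towards the rail's +x; either end may be nearer the stop.
There are look-alikes about, which are no part of the job. Leave any green or purple look-alike of the prop1 alone. What is shaped like the prop4 but yellow is not meant.

How it is judged:
At the end, for the whole second after the job is handed in: All five props stand upright in the channel, at rest, packed against the blue stop: each prop's centre is within 161 mm of the stop's centre, which allows no more than 4 mm of slack in all between the stop and the five props (horizontal distance between each of prop0, prop1, prop2, prop3, prop4 and stop below 0.161 m and y of prop0 in the frame of rail between -0.006 and 0.006 m and height (world z) of each of prop0, prop1, prop2, prop3, prop4 below 0.012 m and angle between each of prop0, prop1, prop2, prop3, prop4's own z axis and vertical below 0.1 rad and linear speed of each of prop0, prop1, prop2, prop3, prop4 below 0.01 m/s and y of prop1 in the frame of rail between -0.006 and 0.006 m and y of prop2 in the frame of rail between -0.006 and 0.006 m and y of prop3 in the frame of rail between -0.006 and 0.006 m and y of prop4 in the frame of rail between -0.006 and 0.006 m); the robot touches nothing.
It fails at once if a prop is lifted or tipped (height (world z) of any of prop0, prop1, prop2, prop3, prop4 above 0.016 m or angle between any of prop0, prop1, prop2, prop3, prop4's own z axis and vertical above 0.25 rad).
It fails at once if the row comes apart: a gap of more than 8 mm opens between neighbouring props (distance between prop0 and prop1 above 0.042 m or distance between prop1 and prop2 above 0.042 m or distance between prop2 and prop3 above 0.042 m or distance between prop3 and prop4 above 0.042 m).
It fails at once if a prop is squeezed or rammed by the fingers with more than 40 N (contact force between the fingers and prop0 above 40 N or contact force between the fingers and prop1 above 40 N or contact force between the fingers and prop2 above 40 N or contact force between the fingers and prop3 above 40 N or contact force between the fingers and prop4 above 40 N).
It fails at once if the bowl, the jar or the brush is moved by more than 20 mm (distance of any of bowl, jar, brush from where it was at the start of the episode above 0.02 m).
It also fails if it takes over 35 s, if anything falls off the work surface, if the arm or the gripper's body presses on something with over 40 N, if the wrist force passes 120 N, or if a joint passes its speed limit or range.

## Working session

There is one attempt and no reset: what is moved stays moved. The work goes in short steps, Python scripts to look and compute and a shell command to move; the robot and the scene stay as the last step left them, time stands still between calls to the robot, and variables do not carry over. Pictures are saved under pics/ and viewed, about 8 in all and at most 12, crops included, and the job is handed in when it is done.

```bash
ls; mkdir -p pics
cat > h.py <<'E'
import numpy as np,cv2
from rig import manip,viewer,job
def grab(n):
    d=viewer.get_image(n); np.savez('%s.npz'%n,**d); return d
def world(d,u,v,z=None):
    K=d['intrinsics'];T=d['world_from_camera']
    r=np.array([(u-K[0,2])/K[0,0],-(v-K[1,2])/K[1,1],-1.]);r=T[:3,:3]@r;o=T[:3,3]
    s=d['range_z'][int(v),int(u)] if z is None else (z-o[2])/r[2]
    return o+s*r
E
python3 - <<'E'
from h import *
a=grab('top');b=grab('scene')
print(a.keys(),a['intrinsics'],a['world_from_camera'])
cv2.imwrite('pics/top.png',cv2.resize(a['frame'],(800,600)));cv2.imwrite('pics/scene.png',cv2.resize(b['frame'],(800,600)))
print(manip.get_state())
E
```

```text
pics
dict_keys(['frame', 'range_z', 'intrinsics', 'world_from_camera']) [[475.55138843   0.         295.28675627]
 [  0.         475.55138843 211.5939198 ]
 [  0.           0.           1.        ]] [[-0.00491254  0.99586178 -0.09074796  0.50409036]
 [-0.99956023 -0.00223627  0.02956947  0.03697013]
 [ 0.02924417  0.09085331  0.99543481  0.78408543]
 [ 0.          0.          0.          1.        ]]
{'clock': 0.1, 'qpos': array([ 9.86985158e-01,  2.76540029e-01,  1.50596406e+00,  3.26999612e-05,
        1.36069260e+00, -1.21015016e-01]), 'qd': array([-0.00077436, -0.00140145, -0.00390792, -0.00130583,  0.00064897,
       -0.00056537]), 'effort': array([ 2.49633114e-03, -4.17700696e+01, -2.46405584e+01,  1.26610312e-04,
        5.75144455e-03, -7.55885765e-06]), 'position': array([0.25643684, 0.51409889, 0.19913845]), 'ee_rot': array([-2.91831824e-04,  2.29341818e-01,  9.73345615e-01, -7.47207665e-04]), 'contact_force': array([-0.1404527 ,  0.0016656 ,  0.18581861]), 'moment': array([-0.03124877,  0.03649759, -0.00714896]), 'width': 0.08520233097705339}
```

View pics/top.png

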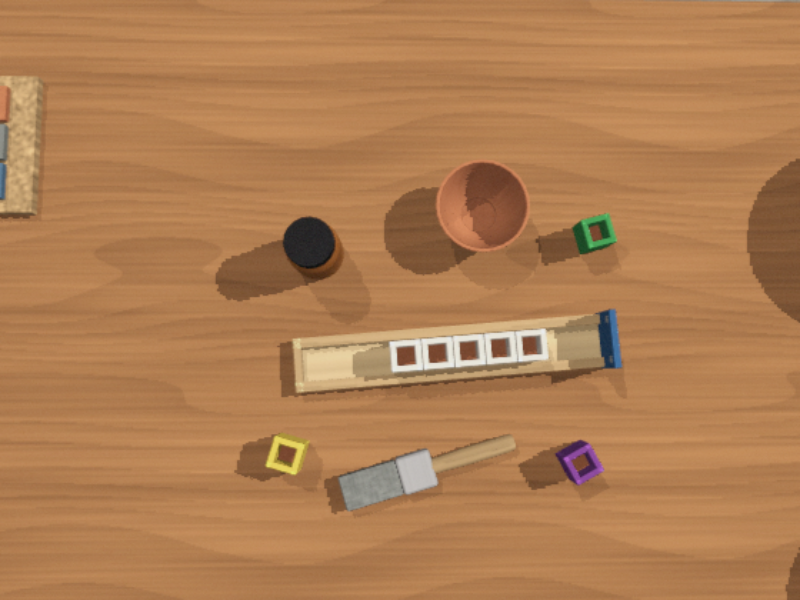

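View pics/scene.png

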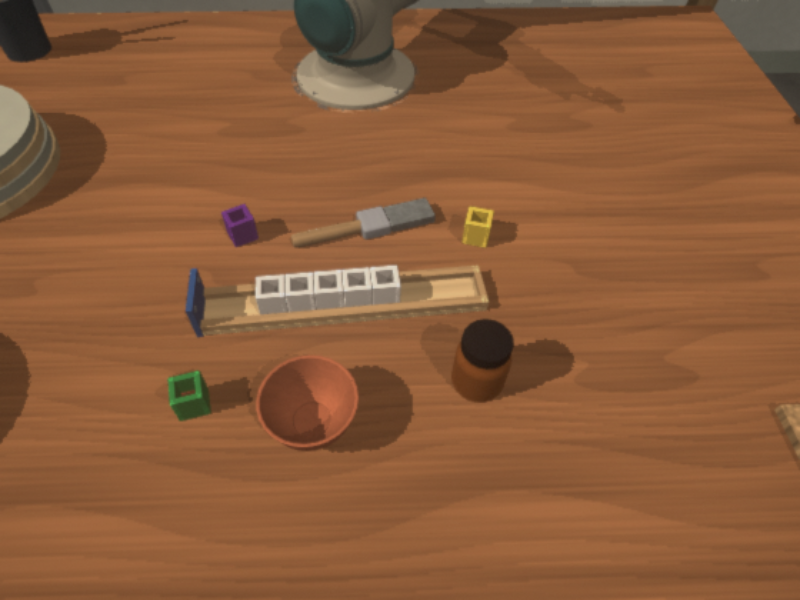

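The top view shows five white props at (406,356), (437,352), (469,350), (500,348) and (532,345). The blue stop is at (610,340), so the last prop is the left one at (406,356). The look-alikes are green (595,233), purple (580,462) and yellow (287,454), all outside the rail. The jar is at (312,245) and the brush runs from (340,490) to (515,440).

Run:
```python
from h import *
d=dict(np.load('top.npz')); im=d['frame'].astype(int)
v,u=np.mgrid[:420,:560]; K=d['intrinsics'];T=d['world_from_camera'];r=d['range_z']
P=np.stack([(u-K[0,2])/K[0,0]*r,-(v-K[1,2])/K[1,1]*r,-r],-1)@T[:3,:3].T+T[:3,3]
roi=(v>200)&(v<285)&(u>200)&(u<450)
z=P[...,2]; mx=im.max(-1);mn=im.min(-1)
w=roi&(z>.042)&(z<.056)&(mn>150)&(mx-mn<40)
b=roi&(im[...,0]>im[...,2]+30)&(z>.04)
def rect(m):
    q=P[m][:,:2].astype(np.float32); c,s,a=cv2.minAreaRect(q*1000); print(m.sum(),'c',c,'s',s,'a',a,'z',np.median(P[m][:,2])); return cv2.boxPoints((c,s,a))
print(rect(w));print(rect(b))
q=P[w][:,:2];L=np.linalg.svd(q-q.mean(0),full_matrices=False)[2][0];print('dir',L)
# rail battens
t=roi&(z>.013)&(z<.022); print(rect(t))
for n,p,zz in [('sillL',(293,340),.018),('sillR',(297,391),.018),('floor',(330,365),.008),('jar',(310,243),.085),('brushtip',(345,510),.01)]:
    print(n,world(d,p[0]*.7,p[1]*.7), world(d,p[0]*.7,p[1]*.7,zz))
c=d['frame'][205:285,195:440];cv2.imwrite('pics/crop.png',cv2.resize(c,None,fx=3.2,fy=3.2,interpolation=cv2.INTER_CUBIC))
```

```text
1514 c (519.4218139648438, -35.34620666503906) s (33.550174713134766, 170.6605682373047) a 4.430385589599609 z 0.048321838280753204
[[ 496.1053     48.433266]
 [ 509.2884   -121.717354]
 [ 542.73834  -119.12568 ]
 [ 529.55524    51.02494 ]]
276 c (531.096923828125, -192.99728393554688) s (62.322078704833984, 8.384378433227539) a 4.752278804779053 z 0.0538323397622944
[[ 499.6957  -191.40112]
 [ 500.3903  -199.75668]
 [ 562.49817 -194.59344]
 [ 561.8036  -186.23788]]
dir [-0.07763228  0.99698206]
3388 c (518.0101928710938, -16.578262329101562) s (62.21748733520508, 348.9418029785156) a 4.200801849365234 z 0.018588396819304964
[[ 474.20465  155.14514]
 [ 499.7654  -192.85922]
 [ 561.81573 -188.30167]
 [ 536.255    159.7027 ]]
sillL [0.53172705 0.15859952 0.01988476] [0.53179522 0.15889949 0.018     ]
sillR [ 4.74335314e-01  1.56589110e-01 -4.64926095e-04] [0.47503562 0.1537738  0.018     ]
floor [0.50368084 0.11829813 0.00912761] [0.50368024 0.11841647 0.008     ]
jar [0.62986598 0.1319705  0.08467424] [0.6298074  0.13192625 0.085     ]
brushtip [3.41253241e-01 1.01257808e-01 3.09413325e-05] [0.34332367 0.10044041 0.01      ]
```

View pics/crop.png

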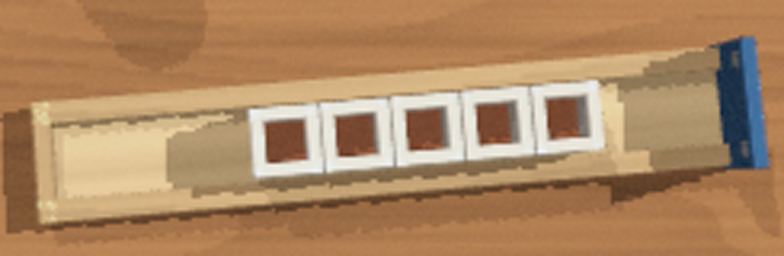

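The crop shows five white tubes touching in the rail, with the blue stop at the right (740,100) and free channel at the left. The row measures 171 x 34 mm with tops at 48 mm, which matches the description. The gap to the stop is about 69 mm. I'll move with the fingers shut to a point 40 mm behind the row, staying high.

```bash
python3 -m crank '[[-0.04,-0.027,0,0,0,6],[-0.083,-0.053,0,0,0,12],[-0.125,-0.08,0,0,0,18],[-0.166,-0.107,0,0,0,24],[-0.208,-0.134,0,0,0,30],[-0.25,-0.16,0,0,0,36],[-0.291,-0.187,0,0,0,42],[-0.333,-0.214,0,0,0,48],[-0.374,-0.24,0.02,0,0,54],[-0.416,-0.267,0.05,0,0,59],[-0.416,-0.267,0.09,0,0,59],[-0.416,-0.267,0.11,0,0,59],[-0.416,-0.267,0.11,0,0,59]]' 0 20
cat >> h.py <<'E'
def rel(x,y,z):
    from scipy.spatial.transform import Rotation as R
    s=manip.get_state();q=s['ee_rot'];M=R.from_quat([q[1],q[2],q[3],q[0]])
    print('t',s['clock'],'p',s['position'],'w',s['width'],'F',s['contact_force']);print('axes',M.as_matrix().round(4).tolist())
    m=M.as_matrix();print('shift',m.T@(np.array([x,y,z])-s['position']))
    d=np.array([.0765,-.997,0]);X=-d;G=np.stack([X,np.cross([0,0,-1],X),[0,0,-1.]],1)
    print('turn',np.degrees((M.inv()*R.from_matrix(G)).as_rotvec()))
E
python3 -c "
from h import *;rel(.5098,.0896,.023)"
```

```text
clock: 1.72
position: [0.5076, 0.0889, 0.0876]
ee_rot: [-0.002, 0.679, 0.734, -0.003]
contact_force: [-0.5, -0.3, 0.8]
width: 0.0002
t 1.725 p [0.50757539 0.08894348 0.08760655] w 0.00021186931468471484 F [-0.53985343 -0.34835024  0.75687911]
axes [[-0.0777, 0.997, -0.0059], [0.997, 0.0776, -0.0016], [-0.0011, -0.006, -1.0]]
shift [0.00055423 0.0026555  0.06459123]
turn [-0.34288264  0.06445335  0.0660491 ]
```

```bash
python3 -m crank '[[0,0.003,0.025,-0.3,0,0],[0,0.003,0.045,-0.3,0,0],[0,0.003,0.058,-0.3,0,0],[0,0.003,0.064,-0.3,0,0],[0,0.003,0.064,-0.3,0,0]]'
python3 - <<'E'
from h import *
rel(.5178,-.0195,.0235)
a=grab('top');b=grab('scene')
cv2.imwrite('pics/t2.png',np.vstack([cv2.resize(a['frame'][190:290,190:450],(780,300)),cv2.resize(b['frame'][160:260,120:380],(780,300))]))
E
```

```text
clock: 2.35
position: [0.5105, 0.0892, 0.0239]
ee_rot: [0.0, 0.679, 0.734, -0.0]
contact_force: [0.1, -0.9, 0.5]
width: 0.0001
t 2.35 p [0.51048374 0.08918283 0.02387235] w 8.242237375559656e-05 F [ 0.12549045 -0.87426111  0.49215728]
axes [[-0.0778, 0.997, -0.0002], [0.997, 0.0778, -0.0011], [-0.0011, -0.0003, -1.0]]
shift [-0.10892208 -0.00116604  0.00049489]
turn [-0.01517947  0.06430235  0.07688005]
```

View pics/t2.png

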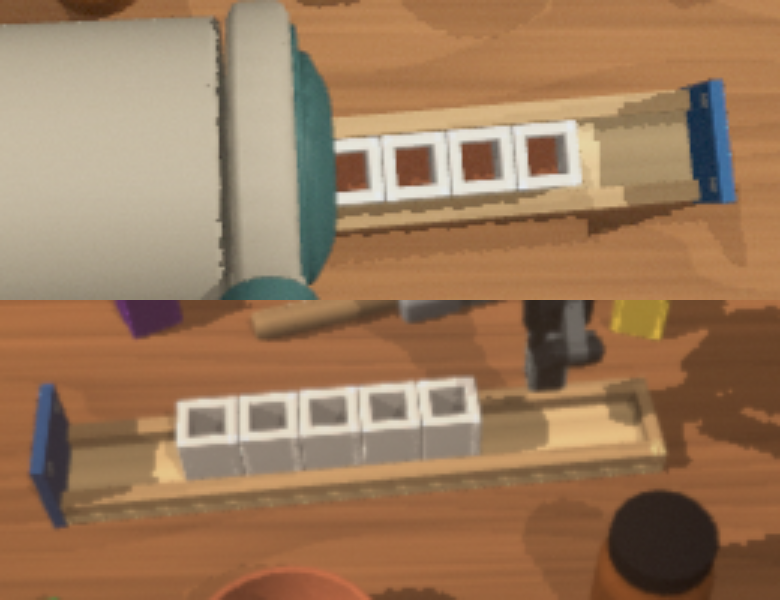

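The top view shows the row undisturbed and the gripper to its left. In the scene view the fingertips, at (545,385), hang behind the last prop at (450,420). I'll project the TCP into the scene view to confirm they are centred.

Run:
```python
from h import *
d=dict(np.load('scene.npz'));K=d['intrinsics'];T=np.linalg.inv(d['world_from_camera'])
for p in [(.5105,.0892,.0239),(.5129,.0497,.048),(.505,.12,.008)]:
    c=T@np.array([*p,1]);u=K[0,0]*c[0]/-c[2]+K[0,2];v=K[1,2]+K[1,1]*c[1]/c[2]*1
    v=K[1,2]+K[1,1]*(-c[1])/(-c[2]);print(p,(u-120)*3,(v-160)*3+300, d['range_z'][int(v)-2:int(v)+3,int(u)], -c[2])
# robot fingertip points: low points near y .06..0.12, z .02...06
v,u=np.mgrid[:420,:560];r=d['range_z']
P=np.stack([(u-K[0,2])/K[0,0]*r,-(v-K[1,2])/K[1,1]*r,-r],-1)@d['world_from_camera'][:3,:3].T+d['world_from_camera'][:3,3]
m=(P[...,2]>.021)&(P[...,2]<.05)&(P[...,1]>.06)&(P[...,1]<.115)&(P[...,0]>.45)&(P[...,0]<.56)&(r>0)
q=P[m];print(len(q),q.min(0),q.max(0))
for lo in np.arange(.02,.05,.006):
    k=q[(q[:,2]>=lo)&(q[:,2]<lo+.006)]
    if len(k):print(round(lo,3),len(k),k.min(0),k.max(0))
```

```text
(0.5105, 0.0892, 0.0239) 538.344762335781 418.5186960412551 [0.73390263 0.7338725  0.73167026 0.7281462  0.72658885] 0.7101837103033517
(0.5129, 0.0497, 0.048) 472.74221009747254 396.97718787606686 [0.6903936  0.6917351  0.68877316 0.6867176  0.6870934 ] 0.6888561998873687
(0.505, 0.12, 0.008) 586.6629947623925 426.7625541423911 [0.730291   0.7266173  0.7267309  0.72190374 0.7237968 ] 0.7267637062054947
1 [0.53811807 0.08460742 0.02105446] [0.53811807 0.08460742 0.02105446]
0.02 1 [0.53811807 0.08460742 0.02105446] [0.53811807 0.08460742 0.02105446]
```

Run:
```python
from h import *
d=dict(np.load('scene.npz'));K=d['intrinsics'];W=d['world_from_camera']
for v in range(164,196,2):
    print(v,[tuple((world(d,u,v)*1000).round().astype(int)) for u in (298,302,306)], d['frame'][v,302])
cv2.imwrite('pics/f.png',cv2.resize(d['frame'][130:210,260:360],(800,640))[:600])
```

```text
164 [(np.int64(528), np.int64(78), np.int64(133)), (np.int64(538), np.int64(83), np.int64(143)), (np.int64(545), np.int64(87), np.int64(151))] [31 37 48]
166 [(np.int64(526), np.int64(79), np.int64(126)), (np.int64(526), np.int64(85), np.int64(126)), (np.int64(524), np.int64(91), np.int64(124))] [32 39 49]
168 [(np.int64(526), np.int64(79), np.int64(122)), (np.int64(524), np.int64(86), np.int64(120)), (np.int64(526), np.int64(92), np.int64(121))] [28 36 47]
170 [(np.int64(526), np.int64(79), np.int64(117)), (np.int64(515), np.int64(87), np.int64(105)), (np.int64(516), np.int64(94), np.int64(106))] [38 44 54]
172 [(np.int64(525), np.int64(80), np.int64(112)), (np.int64(555), np.int64(81), np.int64(144)), (np.int64(554), np.int64(87), np.int64(143))] [70 76 82]
174 [(np.int64(526), np.int64(80), np.int64(108)), (np.int64(555), np.int64(81), np.int64(139)), (np.int64(565), np.int64(85), np.int64(151))] [42 49 57]
176 [(np.int64(530), np.int64(80), np.int64(108)), (np.int64(555), np.int64(82), np.int64(136)), (np.int64(568), np.int64(85), np.int64(150))] [41 47 56]
178 [(np.int64(534), n
[... 656 characters left out ...]
np.int64(89), np.int64(75)), (np.int64(524), np.int64(95), np.int64(76))] [34 41 52]
188 [(np.int64(518), np.int64(83), np.int64(65)), (np.int64(522), np.int64(90), np.int64(68)), (np.int64(521), np.int64(96), np.int64(67))] [36 44 54]
190 [(np.int64(516), np.int64(84), np.int64(57)), (np.int64(515), np.int64(91), np.int64(55)), (np.int64(484), np.int64(104), np.int64(18))] [ 72 104 134]
192 [(np.int64(489), np.int64(89), np.int64(19)), (np.int64(489), np.int64(96), np.int64(19)), (np.int64(489), np.int64(103), np.int64(18))] [ 94 140 184]
194 [(np.int64(490), np.int64(89), np.int64(15)), (np.int64(491), np.int64(96), np.int64(16)), (np.int64(490), np.int64(104), np.int64(13))] [ 62  90 117]
```

View pics/f.png

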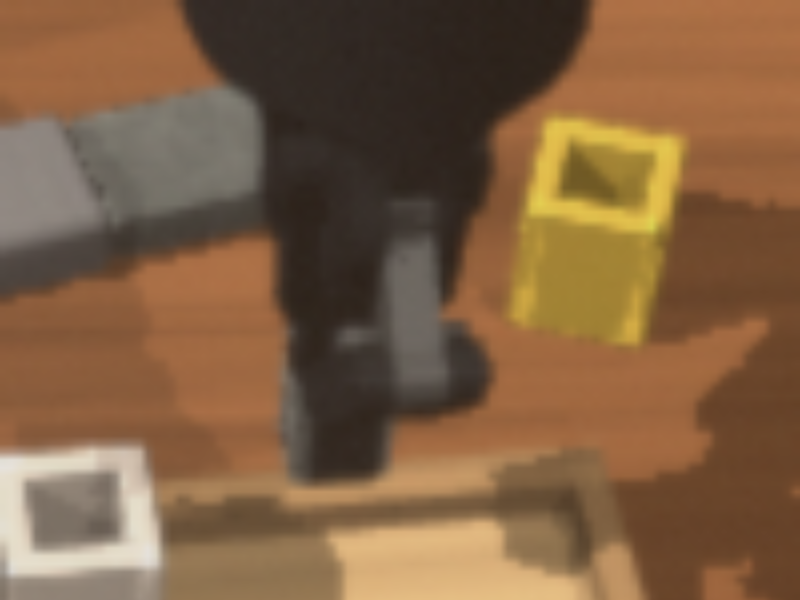

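The fingertip looks about 25 mm higher than the TCP reading, so I'll check that with a fresh scene image and the wrist camera.

Run:
```python
from h import *
s=manip.get_state();print(s['position'],s['qpos'],s['width'])
b=grab('scene');w=grab('wrist')
print(w['mount'].round(3).tolist(),w['intrinsics'].round(1).tolist())
print([tuple((world(b,302,v)*1000).round().astype(int).tolist()) for v in range(184,198,2)])
cv2.imwrite('pics/w.png',np.hstack([cv2.resize(w['frame'],(400,300)),cv2.resize(b['frame'][130:205,260:360],(400,300))]))
r=w['range_z'];print(r[::60,::70].round(3))
```

```text
[0.51088397 0.08919002 0.02429287] [ 3.94876812e-02  3.55454579e-01  1.87888270e+00 -1.43689110e-03
  9.06467199e-01 -3.75396448e-02] -0.00020003487719886785
[[-0.001, 0.945, 0.326, 0.083], [1.0, 0.001, 0.0, 0.0], [-0.0, 0.326, -0.945, -0.173], [0.0, 0.0, 0.0, 1.0]] [[367.8, 0.0, 280.8], [0.0, 367.8, 212.2], [0.0, 0.0, 1.0]]
[(524, 88, 81), (524, 89, 76), (521, 90, 67), (516, 91, 56), (489, 96, 19), (491, 96, 15), (491, 96, 10)]
[[0.175 0.175 0.176 0.175 0.176 0.174 0.175 0.175]
 [0.184 0.145 0.183 0.184 0.183 0.184 0.184 0.185]
 [0.194 0.155 0.193 0.194 0.175 0.192 0.193 0.193]
 [0.203 0.202 0.203 0.203 0.196 0.203 0.203 0.171]
 [0.196 0.211 0.216 0.214 0.206 0.215 0.216 0.216]
 [0.229 0.209 0.228 0.229 0.133 0.228 0.229 0.229]
 [0.244 0.219 0.102 0.109 0.128 0.108 0.102 0.244]]
```

View pics/w.png

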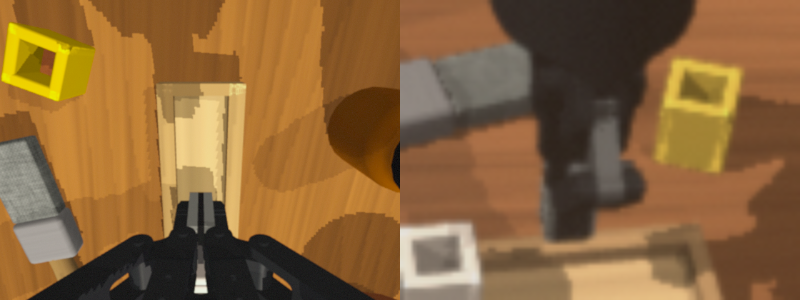

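Run:
```python
from h import *
d=dict(np.load('wrist.npz'));K=d['intrinsics'];T=d['mount'];r=d['range_z']
v,u=np.mgrid[:420,:560]
P=(np.stack([(u-K[0,2])/K[0,0]*r,-(v-K[1,2])/K[1,1]*r,-r],-1)@T[:3,:3].T+T[:3,3])*1000
for vv in range(200,420,10): print(vv,P[vv,271].round(),P[vv,289].round(), d['frame'][vv,271])
```

```text
200 [25. -5. 16.] [25.  4. 16.] [133 201 234]
210 [19. -5. 17.] [18.  4. 18.] [132 200 234]
220 [13. -5. 16.] [13.  4. 16.] [130 200 234]
230 [ 7. -5. 17.] [ 7.  5. 17.] [132 200 235]
240 [ 1. -6. 18.] [  83.    0. -173.] [ 91 146 177]
250 [-6. -6. 18.] [-5.  5. 18.] [ 91 147 177]
260 [-12.  -6.  17.] [-12.   5.  17.] [ 90 146 177]
270 [ 10.  -4. -35.] [ 10.   3. -36.] [ 87  98 102]
280 [ 10.  -4. -44.] [ 10.   3. -43.] [87 95 98]
290 [ 10.  -4. -51.] [ 11.   3. -53.] [88 94 97]
300 [ 11.  -4. -59.] [ 10.   3. -58.] [91 97 99]
310 [ 10.  -3. -64.] [ 10.   3. -65.] [ 90  98 100]
320 [  8.  -3. -68.] [  9.   3. -68.] [104 114 116]
330 [ 11.  -3. -77.] [ 11.   3. -77.] [32 33 32]
340 [ 10.  -3. -81.] [ 12.   2. -82.] [28 28 27]
350 [ 11.  -3. -85.] [  8.   2. -83.] [27 25 26]
360 [  2.  -3. -80.] [  2.   3. -79.] [37 37 37]
370 [ -2.  -3. -80.] [ -2.   3. -79.] [45 44 41]
380 [ -6.  -3. -79.] [ -7.   3. -78.] [36 36 36]
390 [ -8.  -3. -82.] [ -8.   3. -82.] [28 26 28]
400 [ -9.  -3. -85.] [-10.   3. -83.] [26 26 24]
410 [  10.   -2. -105.] [-100.    5.   -4.] [43 48 47]
```

Both cameras agree. The wrist view puts the rail floor 17 mm below the reported TCP, which is right, but the visible fingertips end about 31 mm above it, at z of about 0.053. That would pass over the props. I'll lower 12 mm, which is safe inside the channel either way, and measure again.

```bash
python3 -m crank '[[0,-0.001,0.005,0,0,0],[0,-0.001,0.009,0,0,0],[0,-0.001,0.012,0,0,0],[0,-0.001,0.012,0,0,0]]'
cat >> h.py <<'E'
def tip():
    d=grab('wrist');K=d['intrinsics'];T=d['mount'];r=d['range_z'];v,u=np.mgrid[:420,:560]
    P=(np.stack([(u-K[0,2])/K[0,0]*r,-(v-K[1,2])/K[1,1]*r,-r],-1)@T[:3,:3].T+T[:3,3])*1000
    c=P[240:300:3,271];print('wrist',[(round(a[0]),round(a[2])) for a in c])
    b=grab('scene');z=manip.get_state()['position']
    K=b['intrinsics'];W=b['world_from_camera']
    q=np.stack([(u-K[0,2])/K[0,0]*b['range_z'],-(v-K[1,2])/K[1,1]*b['range_z'],-b['range_z']],-1)@W[:3,:3].T+W[:3,3]
    m=(abs(q[...,0]-z[0])<.025)&(abs(q[...,1]-z[1])<.02)&(b['frame'].max(-1)<75)&(q[...,2]<.12)&(q[...,2]>.012)
    print('scene low',(np.sort(q[m][:,2])[:12]*1000).round(), (q[m].min(0)*1000).round())
E
python3 -c "
from h import *;tip();rel(.5178,-.0195,-.006)"
```

```text
clock: 3.05
position: [0.5095, 0.089, 0.0119]
ee_rot: [0.0, 0.679, 0.734, -0.0]
contact_force: [0.6, -0.5, -0.6]
width: -0.0004
wrist [(6, 5), (4, 5), (3, 4), (1, 4), (0, 4), (-3, 5), (-4, 5), (-6, 4), (-8, 4), (-10, 5), (10, -35), (10, -38), (10, -41), (10, -44), (10, -46), (10, -48), (10, -49), (10, -53), (9, -53), (11, -57)]
scene low [54. 55. 55. 56. 56. 56. 56. 56. 56. 57. 57. 57.] [497.  72.  54.]
t 3.15 p [0.50984639 0.08903252 0.01219433] w -2.3766007678875987e-05 F [-0.38169335 -0.32978833  0.26012987]
axes [[-0.0777, 0.997, 0.0007], [0.997, 0.0777, -0.0011], [-0.0012, 0.0006, -1.0]]
shift [-0.10880112 -0.00051378  0.01832088]
turn [0.03495195 0.06677388 0.0682547 ]
```

Run:
```python
from h import *
d=dict(np.load('scene.npz'))
cv2.imwrite('pics/f2.png',cv2.resize(d['frame'][145:215,250:350],(800,560)))
for v in range(184,204,2): print(v,[tuple((world(d,u,v)*1000).round().astype(int).tolist()) for u in (297,301,305)])
```

```text
184 [(535, 78, 95), (555, 82, 118), (570, 85, 134)]
186 [(515, 82, 66), (556, 82, 113), (570, 85, 129)]
188 [(515, 82, 60), (522, 88, 69), (522, 94, 69)]
190 [(515, 82, 56), (523, 88, 65), (522, 95, 63)]
192 [(515, 83, 50), (520, 89, 56), (521, 95, 57)]
194 [(515, 83, 45), (520, 89, 51), (489, 102, 13)]
196 [(490, 87, 9), (490, 95, 9), (491, 102, 9)]
198 [(494, 87, 8), (495, 94, 9), (495, 102, 8)]
200 [(500, 87, 9), (500, 94, 9), (499, 101, 7)]
202 [(505, 86, 9), (505, 93, 10), (505, 101, 9)]
```

View pics/f2.png

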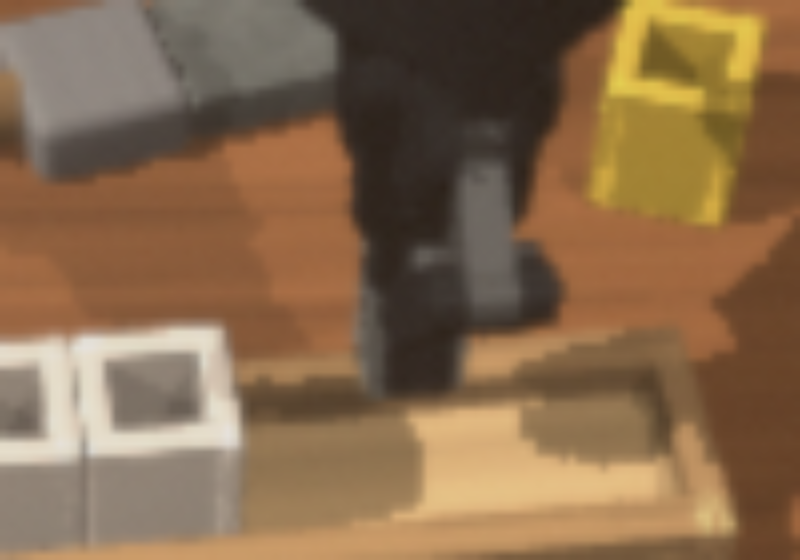

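The picture shows the tip ending at (410,393), in line with the prop's upper edge. Depth gives z of about 0.046 while the TCP reads 0.012, so the real fingertips end about 34 mm short of the reported TCP. I'll lower another 20 mm in small steps, watching force.

```bash
python3 -m crank '[[0,0,0.005,0,0,0],[0,0,0.01,0,0,0],[0,0,0.012,0,0,0],[0,0,0.012,0,0,0]]'; python3 -m crank '[[0,0,0.004,0,0,0],[0,0,0.008,0,0,0],[0,0,0.008,0,0,0]]'
python3 - <<'E'
from h import *
tip();rel(.5178,-.0195,-.009)
d=dict(np.load('scene.npz'))
cv2.imwrite('pics/f3.png',cv2.resize(d['frame'][145:215,230:350],(800,466)))
for v in range(188,212,2): print(v,[tuple((world(d,u,v)*1000).round().astype(int).tolist()) for u in (297,301,305)])
E
```

```text
clock: 3.65
position: [0.5096, 0.089, -0.0001]
ee_rot: [0.0, 0.679, 0.734, -0.0]
contact_force: [-0.6, -0.3, -0.4]
width: -0.0001
clock: 4.03
position: [0.5092, 0.089, -0.0085]
ee_rot: [0.0, 0.679, 0.734, -0.001]
contact_force: [0.7, -0.4, -0.5]
width: 0.0001
wrist [(15, -16), (13, -15), (12, -16), (11, -16), (9, -15), (7, -16), (6, -17), (5, -16), (2, -15), (1, -15), (10, -35), (11, -39), (10, -41), (10, -43), (10, -45), (10, -48), (10, -50), (10, -52), (10, -54), (10, -56)]
scene low [31. 33. 34. 34. 34. 35. 36. 36. 36. 36. 37. 37.] [500.  70.  31.]
t 4.125 p [ 0.50960248  0.08899628 -0.00818351] w -0.000545614896631533 F [ 0.1408376  -0.12281065 -0.03662937]
axes [[-0.0777, 0.997, -0.0001], [0.997, 0.0777, -0.0011], [-0.0011, -0.0002, -1.0]]
shift [-0.10880425 -0.00025193  0.00093817]
turn [-0.00948165  0.06406242  0.06583942]
188 [(523, 81, 71), (559, 82, 113), (564, 87, 118)]
190 [(534, 80, 78), (566, 81, 116), (566, 87, 116)]
192 [(537, 79, 77), (567, 81, 112), (571, 86, 117)]
194 [(537, 80, 71), (562, 82, 101), (571, 87, 112)]
196 [(517, 83, 42), (522, 89, 48), (521, 96, 46)]
198 [(518, 83, 37), (521, 90, 41), (521, 97, 41)]
200 [(520, 83, 34), (522, 90, 37), (522, 97, 37)]
202 [(504, 86, 8), (504, 94, 8), (504, 101, 8)]
204 [(510, 86, 10), (508, 93, 8), (508, 101, 8)]
206 [(513, 86, 8), (513, 93, 9), (513, 100, 8)]
208 [(518, 85, 9), (517, 93, 8), (518, 100, 8)]
210 [(529, 84, 18), (530, 91, 19), (531, 97, 20)]
```

View pics/f3.png

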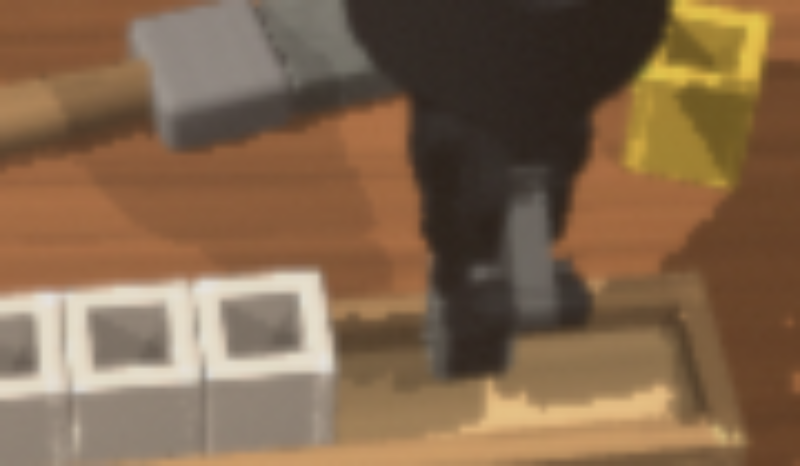

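Negative reported z with no contact force confirms the offset; the tip is at about 27 mm. I'll lower 4 mm more and approach the last prop.

```bash
python3 -m crank '[[0,0,0.004,0,0,0],[-0.005,0,0.004,0,0,0],[-0.01,0,0.004,0,0,0],[-0.015,0,0.004,0,0,0],[-0.019,0,0.004,0,0,0],[-0.022,0,0.004,0,0,0],[-0.024,0,0.004,0,0,0],[-0.026,0,0.004,0,0,0],[-0.028,0,0.004,0,0,0],[-0.030,0,0.004,0,0,0],[-0.032,0,0.004,0,0,0]]'
python3 -m crank '[[-0.002,0,0,0,0,0],[-0.004,0,0,0,0,0],[-0.006,0,0,0,0,0],[-0.008,0,0,0,0,0]]'
python3 -c "
from h import *;rel(.5178,-.0195,-.012)
a=grab('top');b=grab('scene')
cv2.imwrite('pics/t4.png',np.vstack([cv2.resize(a['frame'][200:280,190:450],(780,240)),cv2.resize(b['frame'][160:260,120:380],(780,300))]))"
```

```text
clock: 5.5
position: [0.512, 0.0573, -0.0121]
ee_rot: [0.0, 0.679, 0.734, -0.0]
contact_force: [0.3, 2.7, -0.4]
width: -0.0001
clock: 6.0
position: [0.5126, 0.0492, -0.0121]
ee_rot: [0.0, 0.679, 0.734, -0.0]
contact_force: [0.3, 2.3, -0.2]
width: -0.0002
t 6.0 p [ 0.51261882  0.04917111 -0.0121435 ] w -0.00018420079424125342 F [ 0.32032146  2.33990451 -0.21069113]
axes [[-0.0776, 0.997, -0.0002], [0.997, 0.0776, -0.0007], [-0.0007, -0.0003, -1.0]]
shift [-6.88661820e-02 -1.61285101e-04 -9.64564904e-05]
turn [-0.01628752  0.03910842  0.06118475]
```

View pics/t4.png

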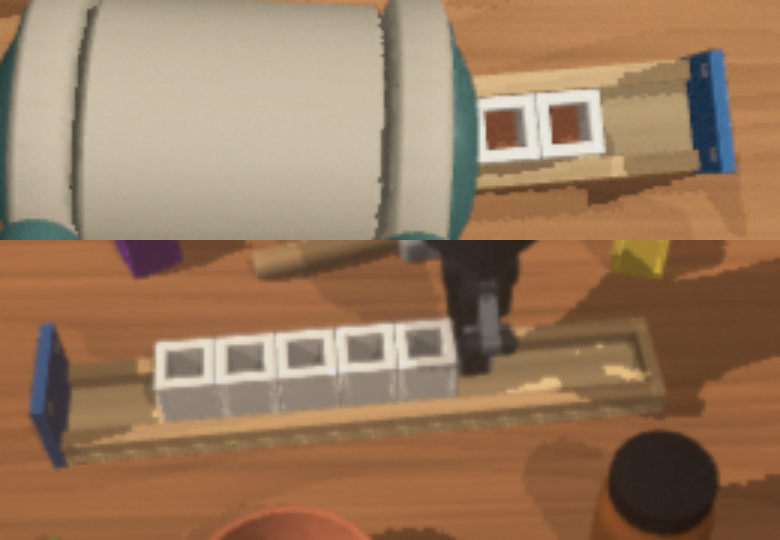

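The picture shows the fingers behind the last prop at (460,365) and the row sliding as one train with its front at (155,380). The push is about 2.5 N and about 57 mm remain.

```bash
python3 -m crank '[[-0.003,0,0,0,0,0],[-0.006,0,0,0,0,0],[-0.009,0,0,0,0,0],[-0.012,0,0,0,0,0],[-0.015,0,0,0,0,0],[-0.018,0,0,0,0,0],[-0.021,0,0,0,0,0],[-0.024,0,0,0,0,0],[-0.027,0,0,0,0,0],[-0.03,0,0,0,0,0],[-0.033,0,0,0,0,0],[-0.036,0,0,0,0,0],[-0.039,0,0,0,0,0],[-0.042,0,0,0,0,0],[-0.045,0,0,0,0,0],[-0.047,0,0,0,0,0],[-0.049,0,0,0,0,0]]'
python3 -m crank '[[-0.001,0,0,0,0,0],[-0.002,0,0,0,0,0],[-0.003,0,0,0,0,0],[-0.004,0,0,0,0,0]]'
python3 -c "
from h import *;rel(.5178,-.0195,-.012)"
```

```text
clock: 8.22
position: [0.5164, -0.0, -0.0121]
ee_rot: [0.0, 0.679, 0.734, -0.0]
contact_force: [-0.7, 0.9, -0.6]
width: -0.0001
clock: 8.72
position: [0.5167, -0.0041, -0.0121]
ee_rot: [0.0, 0.679, 0.734, -0.001]
contact_force: [-0.0, 1.9, -0.8]
width: 0.0
t 8.725 p [ 0.51670792 -0.00405702 -0.01214848] w 4.01821346837288e-05 F [-0.00453605  1.9333367  -0.84174439]
axes [[-0.0777, 0.997, -0.0003], [0.997, 0.0777, -0.0011], [-0.0011, -0.0004, -1.0]]
shift [-0.01548129 -0.00011131 -0.0001321 ]
turn [-0.02340865  0.06049515  0.06906694]
```

About 4.5 mm left; I'll take 1 mm rows in short calls.

```bash
python3 -m crank '[[-0.001,0,0,0,0,0],[-0.002,0,0,0,0,0],[-0.003,0,0,0,0,0]]'
python3 -m crank '[[-0.0005,0,0,0,0,0],[-0.001,0,0,0,0,0]]'
```

```text
clock: 9.1
position: [0.517, -0.0071, -0.0121]
ee_rot: [0.0, 0.679, 0.734, -0.0]
contact_force: [0.2, 1.6, -0.8]
width: 0.0001
clock: 9.35
position: [0.517, -0.0078, -0.0121]
ee_rot: [-0.0, 0.679, 0.734, -0.0]
contact_force: [-1.0, 4.4, -0.3]
width: -0.0
```

```bash
python3 -m crank '[[-0.0005,0,0,0,0,0],[-0.001,0,0,0,0,0]]'
```

```text
clock: 9.6
position: [0.517, -0.0077, -0.0121]
ee_rot: [-0.001, 0.68, 0.734, 0.0]
contact_force: [-0.4, 7.5, 0.4]
width: -0.0
```

The motion has stalled and force is rising to 7.5 N at the expected place, so the row looks home. One more gentle press, then I'll measure.

```bash
python3 -m crank '[[-0.001,0,0,0,0,0],[-0.002,0,0,0,0,0]]'
python3 -m crank '[[0.002,0,0,0,0,0],[0.005,0,0,0,0,0],[0.01,0,0,0,0,0],[0.02,0,0,0,0,0],[0.035,0,0,0,0,0],[0.05,0,0,0,0,0],[0.05,0,-0.03,0,0,0],[0.05,0,-0.08,0,0,0],[0.06,-0.04,-0.13,0,0,0],[0.1,-0.08,-0.15,0,0,0],[0.15,-0.12,-0.15,0,0,0],[0.2,-0.16,-0.15,0,0,0],[0.25,-0.16,-0.15,0,0,0],[0.25,-0.16,-0.15,0,0,0]]'
python3 - <<'E'
from h import *
d=grab('top'); im=d['frame'].astype(int)
v,u=np.mgrid[:420,:560]; K=d['intrinsics'];T=d['world_from_camera'];r=d['range_z']
P=np.stack([(u-K[0,2])/K[0,0]*r,-(v-K[1,2])/K[1,1]*r,-r],-1)@T[:3,:3].T+T[:3,3]
roi=(v>200)&(v<285)&(u>200)&(u<450);z=P[...,2]
w=roi&(z>.042)&(z<.056)&(im.min(-1)>130)&(np.ptp(im,-1)<40)
q=P[w][:,:2].astype(np.float32)*1000; print(w.sum(),cv2.minAreaRect(q),np.median(z[w]))
dr=np.array([.0765,-.997]);a=(q-[531.1,-193.])@dr;print('along from stop centre',a.min(),a.max())
cv2.imwrite('pics/end.png',np.vstack([cv2.resize(d['frame'],(560,300)),cv2.resize(d['frame'][200:280,230:450],(560,204))]))
E
```

```text
clock: 9.85
position: [0.5169, -0.0076, -0.0121]
ee_rot: [-0.002, 0.68, 0.733, 0.002]
contact_force: [1.1, 11.7, 1.8]
width: -0.0001
clock: 11.6
position: [0.3376, 0.2325, 0.1397]
ee_rot: [-0.002, 0.678, 0.735, 0.003]
contact_force: [0.8, -0.1, -0.1]
width: -0.0001
1549 ((524.6853637695312, -104.62923431396484), (33.9861946105957, 169.8062286376953), 4.542552947998047) 0.04835641174355687
along from stop centre -173.4507341369629 -3.660288671875002
```

View pics/end.png

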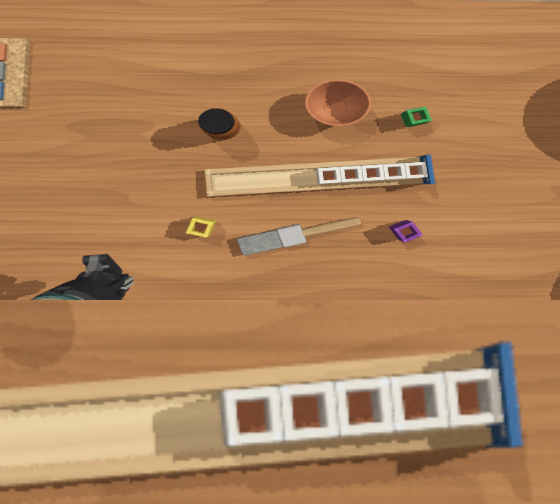

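The row lies packed against the blue stop at (490,395). The bowl, jar, brush and look-alikes are where they were, and the gripper is well clear at lower left.

```bash
python3 -c "
from rig import job;print(job.sign_off())"
```

```text
the job is handed in; nothing more can be done
None
```

I pushed the five-prop row about 69 mm along the rail with shut fingers until it stopped against the blue stop, then drew clear and handed the job in at about 11.7 s. Sliding took roughly 2–3 N, and the force rose to about 12 N at the stop.

- **Final check:** In the last top view the row is 169.8 mm long, so there are no gaps. Its front is 3.7 mm from the stop's centre (the face is at 4 mm), and the last prop's centre is about 156.5 mm away, against a limit of 161 mm. Prop tops are at 48 mm, so all five stand upright. By eye, the bowl, jar, brush and look-alikes have not moved, and the contact force after withdrawal was about zero.
- **One disagreement:** Both cameras showed the shut fingertips about 34 mm short of the reported TCP. I went by the cameras and drove the reported TCP down to z = -12 mm. There was no contact with the rail, and the first contact with the row confirmed it.

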